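Put the balance weights back in their case

TASK

Put the four knobbed balance weights back in their open wooden case, each standing upright on the floor of the compartment of its size: the largest in the widest, the two equal ones in the two equal middle compartments (one in each, either way), the smallest in the narrowest. Leave the two flat slotted weights, the beaker and the tape roll where they are.

Things in the scene. Friction and masses are not known exactly. Their poses are not given: they have to be found in the camera images.
- weight_case: Open wooden case, fixed, turned any way round: 223 mm long in x, 70 in y; walls and dividers 5 mm thick, 12 high; grey lined floor 4 mm up. Origin: centre of underside, z up. Four compartments in a row along x, each 60 long in y about y = 0: the widest (58 mm in x) centred at x = -77.5 mm, two equal middle ones (50) at -18.5 and 36.5, the narrowest (40) at 86.5.
- weight_large: A bare steel balance weight with a knob: a cylinder 38 mm in diameter up to 48 mm height, above it a short neck and a knob 24 mm in diameter; 66 mm tall in all, about 500 g. It stands upright at the start; origin at the centre of its underside, z up along its axis. Can be taken by the upper part of the cylinder or by the knob. The largest of the four.
- weight_mid_a: A bare steel balance weight with a knob: a cylinder 30 mm in diameter up to 36 mm height, above it a short neck and a knob 19 mm in diameter; 50 mm tall in all, about 200 g. It stands upright at the start; origin at the centre of its underside, z up along its axis. Can be taken by the upper part of the cylinder or by the knob. One of the two equal middle weights.
- weight_mid_b: A bare steel balance weight with a knob: a cylinder 30 mm in diameter up to 36 mm height, above it a short neck and a knob 19 mm in diameter; 50 mm tall in all, about 200 g. It stands upright at the start; origin at the centre of its underside, z up along its axis. Can be taken by the upper part of the cylinder or by the knob. The other of the two equal middle weights.
- weight_small: A bare steel balance weight with a knob: a cylinder 20 mm in diameter up to 26 mm height, above it a short neck and a knob 13 mm in diameter; 36 mm tall in all, about 50 g. It stands upright at the start; origin at the centre of its underside, z up along its axis. Can be taken by the upper part of the cylinder or by the knob. The smallest of the four.
- slotted_large: A flat steel slotted weight, a look-alike that does not belong in the case: a disc 38 mm in diameter and 14 mm thick with a narrow slot from its edge to its centre and no knob. Lies flat; origin at the centre of its underside, z up. Stays where it is.
- slotted_small: A flat steel slotted weight, a look-alike that does not belong in the case: a disc 30 mm in diameter and 12 mm thick with a narrow slot from its edge to its centre and no knob. Lies flat; origin at the centre of its underside, z up. Stays where it is.
- beaker: A clear beaker, 62 mm across and 81 mm tall, empty, standing just beyond the weights (another stands far off at the back edge); origin at the centre of its underside. A bystander, stays where it is.
- tape_roll: A roll of tape lying flat, 94 mm across and 24 mm high, at the far side of the work; origin at the centre of its underside. A bystander, stays where it is.
Mind the look-alikes: they are no part of the job. What is shaped like the weight_mid_b but red is not meant.

How it is judged:
By the outcome, as a careful person would: the job done as asked, in the order asked, and still so for the second after the job is handed in, with the robot touching nothing.
It also fails if it takes over 104 s, if anything falls off the work surface, if the arm or the gripper's body presses on something with over 40 N, if the wrist force passes 120 N, or if a joint passes its speed limit or range.

ROBOT

A 6-joint arm with a two-finger parallel gripper is mounted at the origin on a cart in front of the work surface, level with it; the furniture and walls round the work are solid. World frame = base frame: x ahead of the robot, y to its left, z up, the work surface at z = 0. Lengths are in m, angles in rad, forces in N, time in s.
With the tool pointing down it reaches from about 0.35 to 0.775 m from the base axis. Payload 5.5 kg.
Tool frame: the origin (TCP) lies between the finger pads; the fingertips stand 11 mm ahead of it and the grasp point (between the pads) lies 8 mm behind it; z points along the fingers, y is the line along which they close (so a half turn about z gives the same grasp; the last joint's range is limited). The gripper opens to 85 mm and grips with 20 to 120 N. Pads are 22 mm wide; open, the fingers measure 114 mm over their backs; the gripper's body (76 mm by 85 mm) begins 54 mm behind the grasp point. The pads swing forward as they close: fully open they stand 13 mm farther back than shut.
Start: joints at [1.16, 0.313, 0.046, 1.304, 0, 1.431], TCP at [0.154, 0.554, 0.242] pointing down, gripper open.
Joint ranges: [-2.76, 2.76], [-0.86, 1.69], [-1.03, 1.26], [-2.2, 2.34], [-1.47, 1.5], [-3.14, 3.14]. Speed limits (rad/s): [2.57, 2.57, 3.14, 3.14, 3.14, 3.14].

INTERFACE

Orientations are given as a unit quaternion [w, x, y, z].
In Python, from cell import read_state, get_image, get_calibration, ticket gives the robot as it stands. The module is installed in compiled form; this text tells all that it offers.
- The arm moves only by the tool arm_command, never from a script. Its argument "moves" is a list of rows, each a list of 6 numbers: the shift along the tool's x, y, z in mm, then the turn, a rotation vector about the tool's x, y, z in rad. In form: [[x, y, z, rx, ry, rz], ...]. A call has 1 to 20 rows; each row shifts and turns the commanded pose from where the row before left it, along the tool's axes as they then stand; what a row does not reach is not made up. A row lasts 1/12 s, in which the tool goes at most 41.7 mm and 7.16 degrees, less where a joint would pass 70% of its speed; a pose out of reach is approached as far as the arm can. A call is refused whole if a number of a shift passes 41.7 or a number of a turn 0.125, either way. A call with a gripper value outside its range is refused whole. "gripper" is the closure, from 0 (fully open) to 1 (shut), set as the call begins (left out, the last holds). The fingers move at their own pace and stop on an object; the grip force is fixed at half the most. Time passes only in rows, so rows that do not move let the fingers close. It gives the time, the measured TCP pose, the force, the opening and the grip force at its end, in the units of the state.
- read_state(): the state, without advancing time (a new reading comes with each control period).
- get_image(name): name is "side" or "top" or "wrist"; returns the picture (384x512x3 uint8, red, green, blue); there is no depth.
- get_calibration(name): a dict with "fx", "fy", "cx", "cy" (pixels), "xyz" and "attitude" of the camera in the world; the wrist camera has in their place "tool_from_camera" (4x4, takes a point from camera to tool coordinates, whose origin is the TCP and whose axes are the flange's). Camera axes: x right, y up, looking along -z (the intrinsics and any distortion apply to the point x, -y, -z); pixel columns grow to the right and rows downward; lengths in m; the calibration is good to about 2 mm. A picture is of the moment at which its call begins: read the wrist's pose just before it. get_calibration takes no time and is no camera call.
- ticket.hand_in(): hands the job in; it is judged then, once.
The state is a dict: "t": time; "joint_pos": joint angles; "qvel": joint speeds; "tau": joint torques, N m; "position": TCP position; "orientation": TCP orientation; "wrist_force": force on the tool from outside, world axes, zero at the start; "wrist_torque": the same for the moment, N m; "grip_width": finger opening in m; "grasp_force": force on a finger pad.
Only numpy, scipy, OpenCV 4.12 (cv2) and the standard library are available. Lean on these libraries where they do the work, as an engineer would, in place of code of your own. Each camera call takes 0.05 s, during which the arm holds its last target. There are 200 camera calls.

## Working session

There is one attempt and no reset: what is moved stays moved. The work goes in short steps, Python scripts to look and compute and a tool call to move; the robot and the scene stay as the last step left them, time stands still between calls to the robot, and variables do not carry over. Pictures are saved under pics/ and viewed, at most 14 in all, crops included, and the job is handed in when it is done.

Besides the shell and the picture viewer there is one more tool, called after ">>>" in YAML: its name, and indented under it one key for each argument. arm_command: Moves the arm, as the interface text tells. Its arguments: {"type":"object","properties":{"moves":{"type":"array"},"gripper":{"type":"number"}},"required":["moves"]}

```bash
mkdir -p pics
python3 - <<'E'
from cell import *
import cv2
s=read_state();print({k:s[k] for k in('t','position','orientation','grip_width')})
for n in("top","side","wrist"):
    cv2.imwrite(f'pics/{n}0.png',get_image(n)[:,:,::-1]);print(n,get_calibration(n))
E
```

```text
{'t': 0.0, 'position': array([0.15359487, 0.55358817, 0.24139799]), 'orientation': array([-2.61071670e-04,  1.34962021e-01,  9.90850340e-01, -8.87604595e-04]), 'grip_width': 0.08545836320404021}
top {'fx': 416.0842162484746, 'fy': 416.0842162484746, 'cx': 251.168384345148, 'cy': 190.0554432810386, 'xyz': array([ 0.40411564, -0.07209412,  1.01954095]), 'attitude': array([-0.70002484, -0.0757236 ,  0.07177139,  0.70645597])}
side {'fx': 367.47499366395033, 'fy': 367.47499366395033, 'cx': 259.43893947691146, 'cy': 196.07776269365456, 'xyz': array([0.31963867, 0.56872462, 0.49500312]), 'attitude': array([-0.18993507, -0.09300684,  0.46391234,  0.86026725])}
wrist {'fx': 345.6982194317577, 'fy': 345.6982194317577, 'cx': 256.6520061312909, 'cy': 192.8754159223874, 'tool_from_camera': array([[ 7.58699238e-04,  9.50913332e-01,  3.09456394e-01,
         7.79831077e-02],
       [ 9.99999673e-01, -8.07796878e-04,  3.05239465e-05,
        -2.36911374e-04],
       [ 2.79003536e-04,  3.09456269e-01, -9.50913634e-01,
        -1.30844427e-01],
       [ 0.00000000e+00,  0.00000000e+00,  0.00000000e+00,
         1.00000000e+00]])}
```

View pics/top0.png

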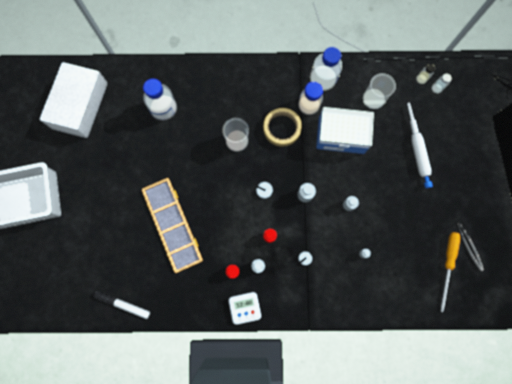

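View pics/side0.png

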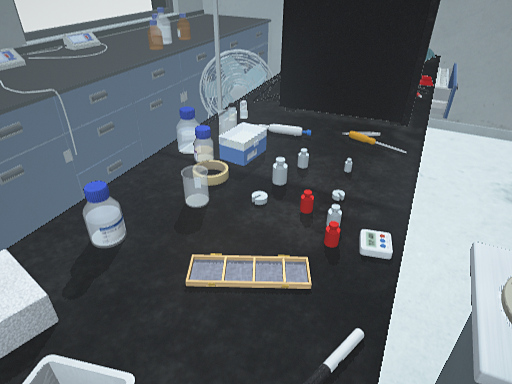

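Candidates in the top picture:
- Steel knobbed: (307,191) is probably large, (351,203) and (258,266) are mid, and (365,253) is small.
- Slotted discs: (264,190) and (305,258).
- Red look-alikes, not meant: (270,235) and (232,271).

I'll confirm these in an enlarged crop.

```bash
cat > h.py <<'E'
import numpy as np,cv2
from scipy.spatial.transform import Rotation as R
from cell import *
def rot(q): return R.from_quat(np.r_[q[1:],q[0]]).as_matrix()
def cam(n,s=None):
    c=get_calibration(n)
    if n=='wrist':
        T=c['tool_from_camera'];A=rot(s['orientation'])
        return c,s['position']+A@T[:3,3],A@T[:3,:3]
    return c,c['xyz'],rot(c['attitude'])
def ray(C,uv,z):
    c,p,A=C;d=A@np.array([(uv[0]-c['cx'])/c['fx'],-(uv[1]-c['cy'])/c['fy'],-1]);return p+d*(z-p[2])/d[2]
def proj(C,P):
    c,p,A=C;q=A.T@(np.asarray(P)-p);return np.array([c['cx']-c['fx']*q[0]/q[2],c['cy']+c['fy']*q[1]/q[2]])
E
python3 - <<'E'
from h import *
C=cam('top')
for n,uv,z in [('L',(307,188),.066),('Ma',(351,201),.05),('Mb',(258,264.5),.05),('S',(365,252.5),.036),('slL',(264,190),.014),('slS',(305,258),.012),('c1',(142,186),.012),('c2',(170,178),.012),('c3',(203,263),.012),('c4',(176,272),.012),('red',(270,235),.04),('red',(232,271),.04),('beaker',(236,140),.0)]:
    print(n,ray(C,uv,z).round(4))
im=cv2.imread('pics/top0.png')[165:290,135:385]
cv2.imwrite('pics/crop.png',cv2.resize(im,None,fx=3.2,fy=3.2,interpolation=3))
E
```

```text
L [ 0.61   -0.1985  0.066 ]
Ma [ 0.581  -0.3034  0.05  ]
Mb [ 0.435  -0.0817  0.05  ]
S [ 0.4609 -0.3323  0.036 ]
slL [ 0.6172 -0.099   0.014 ]
slS [ 0.4505 -0.1946  0.012 ]
c1 [0.6308 0.2038 0.012 ]
c2 [0.6505 0.1348 0.012 ]
c3 [0.4408 0.0492 0.012 ]
c4 [0.4203 0.1132 0.012 ]
red [ 0.5034 -0.1109  0.04  ]
red [ 0.421  -0.0215  0.04  ]
beaker [ 0.7523 -0.0294  0.    ]
```

View pics/crop.png

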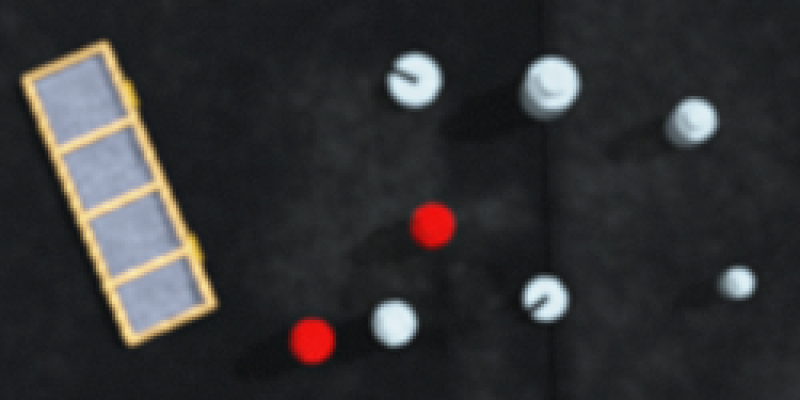

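View pics/wrist0.png

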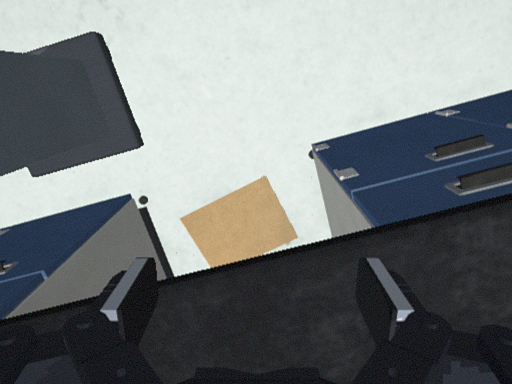

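The crop shows bare steel with knobs at (307,191), the largest, then (351,203) and (258,266) as mids and (365,253) as the smallest. The discs at (264,190) and (305,258) have slots and the two red ones are decoys. The widest compartment is at the far (upper-left) end. Next I'll fit the case pose and plan the first leg.

```bash
cat >> h.py <<'E'
def plan(*wps, s=None, step=35.):
    """wps: (x,y,z,yaw_deg of tool y or None). prints rows (mm, tool axes)"""
    s=s or read_state();A=rot(s['orientation']);p=s['position'].copy()
    yaw=np.degrees(np.arctan2(A[1,1],A[0,1]))
    print('t %.1f pos'%s['t'],(p*1000).round(1),'yaw %.1f'%yaw,'tilt',A[:,2].round(4),'w %.1f F %.0f'%(s['grip_width']*1e3,s['grasp_force']),np.round(s['wrist_force'],1),s['joint_pos'].round(2))
    for x,y,z,w in wps:
        q=np.array([x,y,z]);d=(q-p)*1000
        if w is not None and abs(w-yaw)>.3:
            dy=np.radians(w-yaw);n=int(np.ceil(abs(dy)/.12))
            print(' turn',n,'x rz=%.4f'%(-dy/n));A=A@R.from_rotvec([0,0,-dy]).as_matrix();yaw=w
        m=A.T@d;n=int(np.ceil(np.linalg.norm(m)/step));print(' total',m.round(1),n,'x',(m/max(n,1)).round(1));p=q
CASE=None
E
python3 - <<'E'
from h import *
from scipy.optimize import least_squares
C=cam('top')
px=np.array([(22,77),(105,40),(217,305),(130,347)])/3.2+[135,165]
loc=[(-.1115,-.035),(-.1115,.035),(.1115,.035),(.1115,-.035)]
def W(v,l): c,s=np.cos(v[2]),np.sin(v[2]);return np.array([v[0]+c*l[0]-s*l[1],v[1]+s*l[0]+c*l[1]])
# widest end is far; try both handedness of corner order, keep the good fit
for sg in(1,-1):
    f=lambda v:np.concatenate([proj(C,np.r_[W(v,(l[0],sg*l[1])),.012])-u for l,u in zip(loc,px)])
    r=least_squares(f,[.535,.125,np.radians(200)],x_scale=[.01,.01,.1]);print(sg,r.x,np.degrees(r.x[2]),r.cost,r.fun.round(1))
    if r.cost<50:
        for n,x in[('W',-.0775),('M1',-.0185),('M2',.0365),('N',.0865)]:print(n,W(r.x,(x,0)).round(4))
plan((.36,.28,.2,70),(.435,-.082,.13,None))
E
```

```text
1 [0.53468842 0.1269429  3.55703321] 203.80299029891418 0.3585076717130815 [-0.1  0.2  0.1  0.4 -0.1  0.2  0.  -0.7]
W [0.6056 0.1582]
M1 [0.5516 0.1344]
M2 [0.5013 0.1122]
N [0.4555 0.092 ]
-1 [0.53531447 0.12676849 3.54774626] 203.27088746584428 1707.5324285537242 [ 26.6 -11.5 -25.6  11.2 -27.5  12.2  26.8 -12.9]
t 0.1 pos [153.7 553.7 241.6] yaw 74.5 tilt [-6.0e-04 -1.3e-03 -1.0e+00] w 85.8 F 0 [ 0.4  0.1 -0.4] [1.16 0.31 0.05 1.3  0.   1.43]
 turn 1 x rz=0.0782
 total [-287.5 -186.6   41.8] 10 x [-28.7 -18.7   4.2]
 total [-194.3 -314.4   70.4] 11 x [-17.7 -28.6   6.4]
```

Run:
```python
from h import *
plan((.36,.28,.2,None),(.435,-.082,.13,None))
```

```text
t 0.1 pos [153.7 553.7 241.6] yaw 74.5 tilt [-6.0e-04 -1.3e-03 -1.0e+00] w 85.8 F 0 [ 0.4  0.1 -0.4] [1.16 0.31 0.05 1.3  0.   1.43]
 total [-272.  -208.5   41.8] 10 x [-27.2 -20.8   4.2]
 total [-169.1 -328.6   70.4] 11 x [-15.4 -29.9   6.4]
```

>>> arm_command:
  moves:
    - [-27.2, -20.8, 4.2, 0, 0, 0]
    - [-27.2, -20.8, 4.2, 0, 0, 0]
    - [-27.2, -20.8, 4.2, 0, 0, 0]
    - [-27.2, -20.8, 4.2, 0, 0, 0]
    - [-27.2, -20.8, 4.2, 0, 0, 0]
    - [-27.2, -20.8, 4.2, 0, 0, 0]
    - [-27.2, -20.8, 4.2, 0, 0, 0]
    - [-27.2, -20.8, 4.2, 0, 0, 0]
    - [-27.2, -20.8, 4.2, 0, 0, 0]
    - [-27.2, -20.8, 4.2, 0, 0, 0]
    - [-15.4, -29.9, 6.4, 0, 0, 0]
    - [-15.4, -29.9, 6.4, 0, 0, 0]
    - [-15.4, -29.9, 6.4, 0, 0, 0]
    - [-15.4, -29.9, 6.4, 0, 0, 0]
    - [-15.4, -29.9, 6.4, 0, 0, 0]
    - [-15.4, -29.9, 6.4, 0, 0, 0]
    - [-15.4, -29.9, 6.4, 0, 0, 0]
    - [-15.4, -29.9, 6.4, 0, 0, 0]
    - [-15.4, -29.9, 6.4, 0, 0, 0]
    - [-15.4, -29.9, 6.4, 0, 0, 0]
  gripper: 0.3

```text
t: 1.82
position: [0.4285, -0.05, 0.1359]
orientation: [0.0, 0.135, 0.991, 0.0]
wrist_force: [-0.2, 1.1, 0.0]
grip_width: 0.0601
grasp_force: 0.0
```

>>> arm_command:
  moves:
    - [-15.4, -29.9, 6.4, 0, 0, 0]
    - [0, 0, 0, 0, 0, 0]
    - [0, 0, 0, 0, 0, 0]

```text
t: 2.07
position: [0.4353, -0.0828, 0.1293]
orientation: [-0.001, 0.137, 0.991, 0.0]
wrist_force: [-1.1, 0.9, -0.5]
grip_width: 0.06
grasp_force: 0.0
```

Run:
```python
from h import *
plan((.435,-.082,.022,None))
s=read_state();im=get_image('wrist')[:,:,::-1].copy()
C=cam('wrist',s);u=proj(C,(.435,-.082,.05));print(u)
cv2.drawMarker(im,tuple(int(a) for a in u.round()),(0,255,0),0,12)
cv2.imwrite('pics/w1.png',im)
```

```text
t 2.1 pos [435.3 -82.8 129.3] yaw 74.3 tilt [-1.1e-03  7.0e-04 -1.0e+00] w 60.0 F 0 [-1.1  0.9 -0.5] [-0.37  0.13 -0.48  0.96  0.   -0.09]
 total [  0.4   0.6 107.3] 4 x [ 0.1  0.2 26.8]
[257.98348441 206.3606187 ]
```

View pics/w1.png

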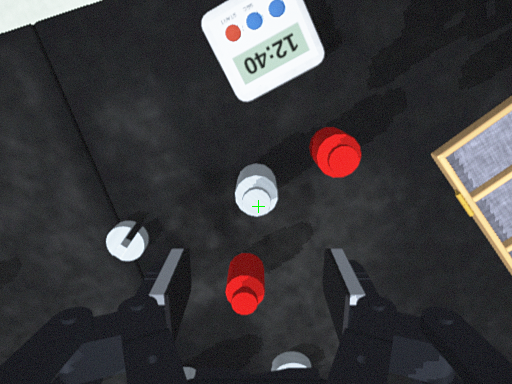

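The knob is at about (256,201), 5 px from the prediction. I'll correct with that reading.

Run:
```python
from h import *
s=read_state();C=cam('wrist',s)
q=ray(C,(256,201),.05);print(q,proj(C,s['position']))
plan((q[0],q[1],.022,None))
```

```text
[ 0.43081137 -0.08108073  0.05      ] [257.14794635 271.21036699]
t 2.1 pos [435.  -81.6 129.5] yaw 74.4 tilt [-0.0013  0.001  -1.    ] w 59.6 F 0 [-0.3  0.9 -0.8] [-0.37  0.13 -0.48  0.96  0.   -0.09]
 total [  4.   -0.7 107.5] 4 x [ 1.  -0.2 26.9]
```

>>> arm_command:
  moves:
    - [1, 0, 27, 0, 0, 0]
    - [1, 0, 27, 0, 0, 0]
    - [1, 0, 27, 0, 0, 0]
    - [0, 0, 26.5, 0, 0, 0]
    - [0, 0, 0, 0, 0, 0]

```text
t: 2.53
position: [0.4288, -0.0777, 0.0188]
orientation: [-0.004, 0.134, 0.991, 0.001]
wrist_force: [-0.9, 0.5, -0.3]
grip_width: 0.0599
grasp_force: 0.0
```

>>> arm_command:
  moves:
    - [0, 0, 0, 0, 0, 0]
    - [0, 0, 0, 0, 0, 0]
    - [0, 0, 0, 0, 0, 0]
    - [0, 0, 0, 0, 0, 0]
    - [0, 0, 0, 0, 0, 0]
    - [0, 0, 0, 0, 0, 0]
  gripper: 1

```text
t: 3.03
position: [0.434, -0.0807, 0.0243]
orientation: [0.002, 0.135, 0.991, -0.0]
wrist_force: [-1.7, 1.1, 7.3]
grip_width: 0.0274
grasp_force: 59.0
```

Run:
```python
from h import *
plan((.432,-.081,.13,None),(.4993,.1122,.13,None),(.4993,.1122,.030,None))
```

```text
t 3.0 pos [434.  -80.7  24.3] yaw 74.5 tilt [ 3.2e-03 -5.0e-04 -1.0e+00] w 27.4 F 59 [-1.7  1.1  7.3] [-0.37  0.25 -0.63  0.68  0.   -0.1 ]
 total [   1.5   -0.8 -105.7] 4 x [  0.4  -0.2 -26.4]
 total [-1.320e+01  2.042e+02  1.000e-01] 6 x [-2.2 34.   0. ]
 total [  0.3  -0.  100. ] 3 x [ 0.1 -0.  33.3]
```

>>> arm_command:
  moves:
    - [0, 0, -26, 0, 0, 0]
    - [0, 0, -27, 0, 0, 0]
    - [0, 0, -27, 0, 0, 0]
    - [0, 0, -26, 0, 0, 0]
    - [-2.2, 34, 0, 0, 0, 0]
    - [-2.2, 34, 0, 0, 0, 0]
    - [-2.2, 34, 0, 0, 0, 0]
    - [-2.2, 34, 0, 0, 0, 0]
    - [-2.2, 34, 0, 0, 0, 0]
    - [-2.2, 34, 0, 0, 0, 0]
    - [0, 0, 0, 0, 0, 0]
    - [0, 0, 0, 0, 0, 0]

```text
t: 4.03
position: [0.5005, 0.1142, 0.1292]
orientation: [0.001, 0.133, 0.991, 0.0]
wrist_force: [0.0, -0.6, -1.9]
grip_width: 0.0268
grasp_force: 59.9
```

Run:
```python
from h import *
plan((.5013,.1122,.030,None))
s=read_state();im=get_image('wrist')[:,:,::-1].copy()
C=cam('wrist',s)
for P in[(.5013,.1122,.004),(.5516,.1344,.004),(.4555,.092,.004),(.6056,.1582,.004)]:
    u=proj(C,P);print(u.round(1));cv2.drawMarker(im,tuple(int(a) for a in u.round()),(0,255,0),0,12)
cv2.imwrite('pics/w2.png',im)
```

```text
t 4.0 pos [500.5 114.2 129.2] yaw 74.7 tilt [ 1.4e-03  1.0e-04 -1.0e+00] w 26.8 F 60 [ 0.  -0.6 -1.9] [ 0.07  0.26 -0.32  1.    0.    0.33]
 total [-1.2 -1.7 99.2] 3 x [-0.4 -0.6 33.1]
[254.7 187.8]
[297.4 237.9]
[212.  137.6]
[338.9 286.7]
```

View pics/w2.png

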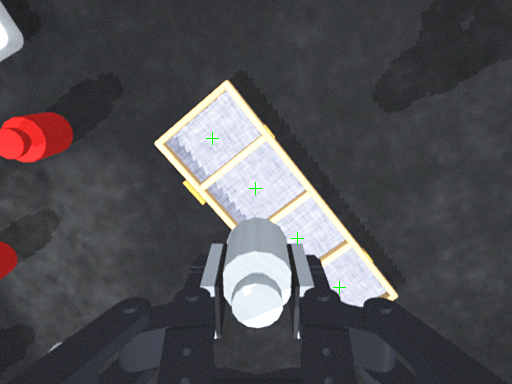

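Widest compartment is at the far end, as fitted; the markers lie in the compartment centres. The weight hangs upright with its knob at (257,300).

>>> arm_command:
  moves:
    - [-1, -1, 33, 0, 0, 0]
    - [0, 0, 33, 0, 0, 0]
    - [0, 0, 20, 0, 0, 0]
    - [0, 0, 10, 0, 0, 0]
    - [0, 0, 4.5, 0, 0, 0]
    - [0, 0, 0, 0, 0, 0]
    - [0, 0, 0, 0, 0, 0]

```text
t: 4.67
position: [0.5013, 0.1104, 0.0291]
orientation: [0.001, 0.136, 0.991, 0.0]
wrist_force: [0.9, 0.2, -1.4]
grip_width: 0.0269
grasp_force: 60.2
```

>>> arm_command:
  moves:
    - [0, 0, 0, 0, 0, 0]
    - [0, 0, 0, 0, 0, 0]
    - [0, 0, 0, 0, 0, 0]
    - [0, 0, 0, 0, 0, 0]
    - [0, 0, 0, 0, 0, 0]
  gripper: 0.3

```text
t: 5.08
position: [0.5009, 0.1113, 0.0282]
orientation: [0.0, 0.135, 0.991, 0.0]
wrist_force: [0.4, 0.3, 0.2]
grip_width: 0.06
grasp_force: 0.0
```

>>> arm_command:
  moves:
    - [0, 0, -20, 0, 0, 0]
    - [0, 0, -35, 0, 0, 0]
    - [0, 0, -35, 0, 0, 0]
    - [0, 0, -20, 0, 0, 0]
    - [0, 0, 0, 0, 0, 0]
    - [0, 0, 0, 0, 0, 0]

```text
t: 5.58
position: [0.5018, 0.1114, 0.1393]
orientation: [0.002, 0.135, 0.991, 0.0]
wrist_force: [-0.3, -0.2, -1.6]
grip_width: 0.0594
grasp_force: 0.0
```

Run:
```python
from h import *
s=read_state();im=get_image('wrist')[:,:,::-1].copy()
C=cam('wrist',s)
for P in[(.5013,.1122,.004),(.5013,.1122,.054),(.6056,.1582,.004)]:
    u=proj(C,P);print(u.round(1));cv2.drawMarker(im,tuple(int(a) for a in u.round()),(0,255,0),0,12)
cv2.imwrite('pics/w3.png',im)
plan((.61,-.1985,.14,None))
plan((.61,-.1985,.14,113.8))
```

```text
[257.5 181.3]
[257.8 202.5]
[339.4 277.6]
t 5.6 pos [500.6 111.3 137.8] yaw 74.5 tilt [ 6.e-04  1.e-04 -1.e+00] w 59.8 F 0 [-1.1 -0.3 -1. ] [ 0.06  0.25 -0.3   1.02  0.    0.33]
 total [-188.2 -269.3   -2.1] 10 x [-18.8 -26.9  -0.2]
t 5.6 pos [500.6 111.3 137.8] yaw 74.5 tilt [ 6.e-04  1.e-04 -1.e+00] w 59.8 F 0 [-1.1 -0.3 -1. ] [ 0.06  0.25 -0.3   1.02  0.    0.33]
 turn 6 x rz=-0.1143
 total [  25.  -327.6   -2.1] 10 x [  2.5 -32.8  -0.2]
```

View pics/w3.png

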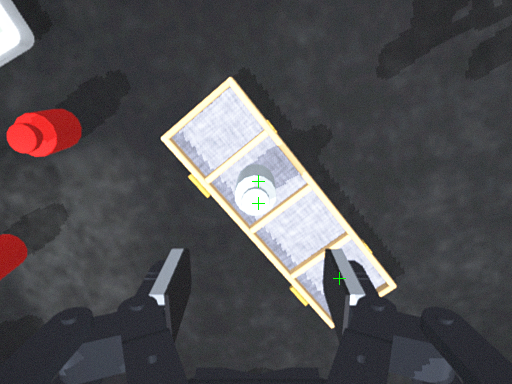

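Mb stands in the near middle compartment, base at about (257,180). Next is the large weight.

>>> arm_command:
  moves:
    - [0, 0, 0, 0, 0, -0.1143]
    - [0, 0, 0, 0, 0, -0.1143]
    - [0, 0, 0, 0, 0, -0.1143]
    - [0, 0, 0, 0, 0, -0.1143]
    - [0, 0, 0, 0, 0, -0.1143]
    - [0, 0, 0, 0, 0, -0.1143]
    - [2.5, -32.8, -0.2, 0, 0, 0]
    - [2.5, -32.8, -0.2, 0, 0, 0]
    - [2.5, -32.8, -0.2, 0, 0, 0]
    - [2.5, -32.8, -0.2, 0, 0, 0]
    - [2.5, -32.8, -0.2, 0, 0, 0]
    - [2.5, -32.8, -0.2, 0, 0, 0]
    - [2.5, -32.8, -0.2, 0, 0, 0]
    - [2.5, -32.8, -0.2, 0, 0, 0]
    - [2.5, -32.8, -0.2, 0, 0, 0]
    - [2.5, -32.8, -0.2, 0, 0, 0]
    - [0, 0, 0, 0, 0, 0]
    - [0, 0, 0, 0, 0, 0]
  gripper: 0.2

```text
t: 7.13
position: [0.6091, -0.2003, 0.1371]
orientation: [-0.001, -0.205, 0.979, 0.001]
wrist_force: [-0.1, 0.3, -0.3]
grip_width: 0.0685
grasp_force: 0.0
```

Run:
```python
from h import *
s=read_state();im=get_image('wrist')[:,:,::-1].copy()
C=cam('wrist',s)
for P in[(.61,-.1985,.066),(.581,-.3034,.05)]:
    u=proj(C,P);print(u.round(1));cv2.drawMarker(im,tuple(int(a) for a in u.round()),(0,255,0),0,12)
cv2.imwrite('pics/w4.png',im)
plan((.61,-.1985,.028,None))
```

```text
[260.2 214.8]
[121.6 100.4]
t 7.2 pos [ 608.7 -198.9  137.4] yaw 113.7 tilt [-0.0037  0.0022 -1.    ] w 68.5 F 0 [ 0.4  0.6 -0. ] [-0.44  0.49  0.05  1.14  0.   -0.85]
 total [ -1.6  -0.5 109.4] 4 x [-0.4 -0.1 27.4]
```

View pics/w4.png

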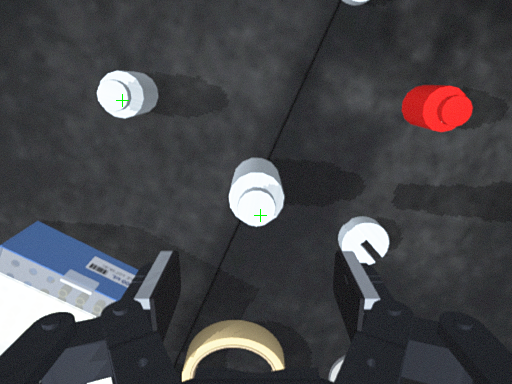

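The large knob is at (257,206) and Ma's knob at (114,95). I'll correct both.

Run:
```python
from h import *
s=read_state();C=cam('wrist',s)
q=ray(C,(257,206),.066);m=ray(C,(114,95),.05);print(q,m)
plan((q[0],q[1],.028,None))
```

```text
[ 0.60507283 -0.20119212  0.066     ] [ 0.57960043 -0.3072567   0.05      ]
t 7.2 pos [ 608.7 -198.9  137.4] yaw 113.7 tilt [-0.0037  0.0022 -1.    ] w 68.5 F 0 [ 0.4  0.6 -0. ] [-0.44  0.49  0.05  1.14  0.   -0.85]
 total [  4.   -1.  109.5] 4 x [ 1.  -0.3 27.4]
```

>>> arm_command:
  moves:
    - [1, 0, 27, 0, 0, 0]
    - [1, 0, 27, 0, 0, 0]
    - [1, 0, 27, 0, 0, 0]
    - [1, -1, 28, 0, 0, 0]
    - [0, 0, 0, 0, 0, 0]
    - [0, 0, 0, 0, 0, 0]

```text
t: 7.68
position: [0.6044, -0.1991, 0.029]
orientation: [-0.002, -0.207, 0.978, 0.002]
wrist_force: [-0.3, 0.2, 0.2]
grip_width: 0.0681
grasp_force: 0.0
```

>>> arm_command:
  moves:
    - [0, 0, 0, 0, 0, 0]
    - [0, 0, 0, 0, 0, 0]
    - [0, 0, 0, 0, 0, 0]
    - [0, 0, 0, 0, 0, 0]
    - [0, 0, 0, 0, 0, 0]
    - [0, 0, 0, 0, 0, 0]
  gripper: 1

```text
t: 8.18
position: [0.6083, -0.2016, 0.0335]
orientation: [0.002, -0.206, 0.979, -0.001]
wrist_force: [-0.7, 1.9, 5.9]
grip_width: 0.0347
grasp_force: 60.3
```

>>> arm_command:
  moves:
    - [0, 0, -25, 0, 0, 0]
    - [0, 0, -26, 0, 0, 0]
    - [0, 0, -26, 0, 0, 0]
    - [0, 0, -26, 0, 0, 0]
    - [0, 0, 0, 0, 0, 0]
    - [0, 0, 0, 0, 0, 0]

```text
t: 8.68
position: [0.6079, -0.2021, 0.1356]
orientation: [0.002, -0.206, 0.979, -0.001]
wrist_force: [0.2, 0.1, -5.6]
grip_width: 0.035
grasp_force: 61.3
```

Run:
```python
from h import *
plan((.6056,.1582,.13,None))
```

```text
t 8.7 pos [ 607.9 -202.1  135.6] yaw 113.8 tilt [ 0.0038 -0.0018 -1.    ] w 35.0 F 61 [ 0.2  0.1 -5.6] [-0.45  0.48  0.03  1.12  0.   -0.86]
 total [-143.1  330.6    5. ] 11 x [-13.   30.1   0.5]
```

>>> arm_command:
  moves:
    - [-13, 30, 0, 0, 0, 0]
    - [-13, 30, 0, 0, 0, 0]
    - [-13, 30, 0, 0, 0, 0]
    - [-13, 30, 0, 0, 0, 0]
    - [-13, 30, 0, 0, 0, 0]
    - [-13, 30, 0, 0, 0, 0]
    - [-13, 30, 0, 0, 0, 0]
    - [-13, 30, 0, 0, 0, 0]
    - [-13, 30, 0, 0, 0, 0]
    - [-13, 30, 0, 0, 0, 0]
    - [-13, 30, 0, 0, 0, 0]
    - [0, 0, 0, 0, 0, 0]
    - [0, 0, 0, 0, 0, 0]

```text
t: 9.77
position: [0.6027, 0.16, 0.1313]
orientation: [-0.002, -0.208, 0.978, 0.0]
wrist_force: [-0.2, 0.1, -4.7]
grip_width: 0.0354
grasp_force: 61.6
```

Run:
```python
from h import *
plan((.6056,.1582,.0385,None))
s=read_state();im=get_image('wrist')[:,:,::-1].copy()
C=cam('wrist',s)
for P in[(.6056,.1582,.004),(.5516,.1344,.004),(.4555,.092,.004)]:
    u=proj(C,P);print(u.round(1));cv2.drawMarker(im,tuple(int(a) for a in u.round()),(0,255,0),0,12)
cv2.imwrite('pics/w5.png',im)
```

```text
t 9.8 pos [602.7 160.  131.3] yaw 114.0 tilt [-4.e-03 -6.e-04 -1.e+00] w 35.4 F 62 [-0.2  0.1 -4.7] [ 0.13  0.46 -0.01  1.1  -0.   -0.29]
 total [-2.3 -2.9 92.7] 3 x [-0.8 -1.  30.9]
[254.2 189.1]
[254.4 111.9]
[254.7 -56.8]
```

View pics/w5.png

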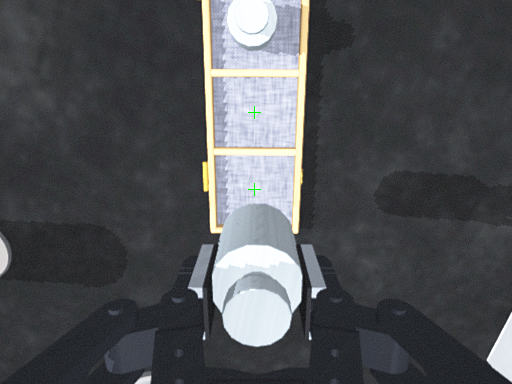

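Marker sits in the middle of the widest compartment; weight upright. Lowering in stages, watching force.

>>> arm_command:
  moves:
    - [-1, -1, 30, 0, 0, 0]
    - [0, -1, 30, 0, 0, 0]
    - [0, 0, 20, 0, 0, 0]
    - [0, 0, 10, 0, 0, 0]
    - [0, 0, 4, 0, 0, 0]
    - [0, 0, 0, 0, 0, 0]
    - [0, 0, 0, 0, 0, 0]

```text
t: 10.4
position: [0.607, 0.1561, 0.0405]
orientation: [0.001, -0.205, 0.979, -0.0]
wrist_force: [-0.2, 0.6, -5.0]
grip_width: 0.035
grasp_force: 62.0
```

>>> arm_command:
  moves:
    - [0, 0, 1, 0, 0, 0]
    - [0, 0, 1, 0, 0, 0]
    - [0, 0, 1, 0, 0, 0]
    - [0, 0, 0, 0, 0, 0]

```text
t: 10.73
position: [0.607, 0.1568, 0.0376]
orientation: [0.001, -0.206, 0.979, -0.0]
wrist_force: [0.8, -0.7, -2.2]
grip_width: 0.0349
grasp_force: 62.1
```

>>> arm_command:
  moves:
    - [0, 0, 0, 0, 0, 0]
    - [0, 0, 0, 0, 0, 0]
    - [0, 0, 0, 0, 0, 0]
    - [0, 0, 0, 0, 0, 0]
    - [0, 0, 0, 0, 0, 0]
    - [0, 0, 0, 0, 0, 0]
  gripper: 0.25

```text
t: 11.23
position: [0.6064, 0.1568, 0.0371]
orientation: [0.0, -0.206, 0.979, 0.0]
wrist_force: [-0.0, 0.3, -1.4]
grip_width: 0.064
grasp_force: 0.0
```

>>> arm_command:
  moves:
    - [0, 0, -15, 0, 0, 0]
    - [0, 0, -30, 0, 0, 0]
    - [0, 0, -30, 0, 0, 0]
    - [0, 0, -25, 0, 0, 0]
    - [0, 0, 0, 0, 0, 0]
    - [0, 0, 0, 0, 0, 0]

```text
t: 11.73
position: [0.6078, 0.1569, 0.1391]
orientation: [0.002, -0.206, 0.979, -0.0]
wrist_force: [-0.8, 0.5, 0.1]
grip_width: 0.0643
grasp_force: 0.0
```

Run:
```python
from h import *
plan((.5796,-.3072,.13,None))
```

```text
t 11.7 pos [607.8 156.9 139.1] yaw 113.8 tilt [ 4.5e-03  6.0e-04 -1.0e+00] w 64.3 F 0 [-0.8  0.5  0.1] [ 0.12  0.46  0.    1.11  0.   -0.29]
 total [ 213.  -413.4    8.7] 14 x [ 15.2 -29.5   0.6]
```

>>> arm_command:
  moves:
    - [15.2, -29.5, 0.6, 0, 0, 0]
    - [15.2, -29.5, 0.6, 0, 0, 0]
    - [15.2, -29.5, 0.6, 0, 0, 0]
    - [15.2, -29.5, 0.6, 0, 0, 0]
    - [15.2, -29.5, 0.6, 0, 0, 0]
    - [15.2, -29.5, 0.6, 0, 0, 0]
    - [15.2, -29.5, 0.6, 0, 0, 0]
    - [15.2, -29.5, 0.6, 0, 0, 0]
    - [15.2, -29.5, 0.6, 0, 0, 0]
    - [15.2, -29.5, 0.6, 0, 0, 0]
    - [15.2, -29.5, 0.6, 0, 0, 0]
    - [15.2, -29.5, 0.6, 0, 0, 0]
    - [15.2, -29.5, 0.6, 0, 0, 0]
    - [15.2, -29.5, 0.6, 0, 0, 0]
    - [0, 0, 0, 0, 0, 0]
    - [0, 0, 0, 0, 0, 0]

```text
t: 13.07
position: [0.5768, -0.3085, 0.1264]
orientation: [-0.001, -0.204, 0.979, 0.001]
wrist_force: [-0.0, 1.0, 0.3]
grip_width: 0.064
grasp_force: 0.0
```

Run:
```python
from h import *
s=read_state();im=get_image('wrist')[:,:,::-1].copy()
C=cam('wrist',s)
for P in[(.5796,-.3072,.05),(.4609,-.3323,.036)]:
    u=proj(C,P);print(u.round(1));cv2.drawMarker(im,tuple(int(a) for a in u.round()),(0,255,0),0,12)
cv2.imwrite('pics/w6.png',im)
plan((.5796,-.3072,.022,None))
```

```text
[258.1 214. ]
[300.9  12.7]
t 13.1 pos [ 577.  -307.   126.7] yaw 113.7 tilt [-0.0023  0.0022 -1.    ] w 63.8 F 0 [-0.6 -0.2  0.7] [-0.61  0.52  0.07  1.13  0.   -1.03]
 total [ -2.5  -1.5 104.7] 3 x [-0.8 -0.5 34.9]
```

View pics/w6.png

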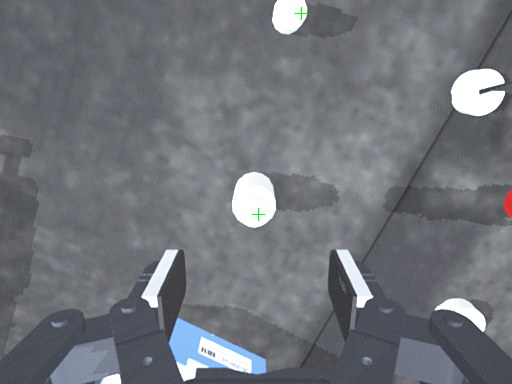

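Ma's knob is at about (254,212), close to the mark. The small weight is at about (288,15).

Run:
```python
from h import *
s=read_state();C=cam('wrist',s)
q=ray(C,(254,212),.05);print(q,ray(C,(288,15),.03))
plan((q[0],q[1],.022,None))
```

```text
[ 0.57971565 -0.30860658  0.05      ] [ 0.46406437 -0.33718991  0.03      ]
t 13.1 pos [ 577.  -307.   126.7] yaw 113.7 tilt [-0.0023  0.0022 -1.    ] w 63.8 F 0 [-0.6 -0.2  0.7] [-0.61  0.52  0.07  1.13  0.   -1.03]
 total [ -2.   -2.9 104.7] 3 x [-0.7 -1.  34.9]
```

>>> arm_command:
  moves:
    - [-1, -2, 30, 0, 0, 0]
    - [0, 0, 30, 0, 0, 0]
    - [0, 0, 26, 0, 0, 0]
    - [0, 0, 18, 0, 0, 0]
    - [0, 0, 0, 0, 0, 0]
    - [0, 0, 0, 0, 0, 0]

```text
t: 13.62
position: [0.5788, -0.3061, 0.0231]
orientation: [-0.001, -0.207, 0.978, 0.002]
wrist_force: [0.8, 0.1, 0.8]
grip_width: 0.0638
grasp_force: 0.0
```

>>> arm_command:
  moves:
    - [0, 0, 0, 0, 0, 0]
    - [0, 0, 0, 0, 0, 0]
    - [0, 0, 0, 0, 0, 0]
    - [0, 0, 0, 0, 0, 0]
    - [0, 0, 0, 0, 0, 0]
    - [0, 0, 0, 0, 0, 0]
    - [0, 0, 0, 0, 0, 0]
  gripper: 1

```text
t: 14.2
position: [0.5811, -0.3089, 0.0267]
orientation: [0.002, -0.206, 0.979, -0.001]
wrist_force: [-0.6, 1.0, 5.9]
grip_width: 0.0267
grasp_force: 59.1
```

>>> arm_command:
  moves:
    - [0, 0, -25, 0, 0, 0]
    - [0, 0, -26, 0, 0, 0]
    - [0, 0, -26, 0, 0, 0]
    - [0, 0, -26, 0, 0, 0]
    - [0, 0, 0, 0, 0, 0]
    - [0, 0, 0, 0, 0, 0]

```text
t: 14.7
position: [0.5809, -0.3094, 0.1297]
orientation: [0.002, -0.206, 0.979, -0.002]
wrist_force: [-0.1, -0.2, -2.5]
grip_width: 0.0266
grasp_force: 59.4
```

Run:
```python
from h import *
plan((.5516,.1344,.125,None))
```

```text
t 14.7 pos [ 580.9 -309.4  129.7] yaw 113.8 tilt [ 0.0038 -0.0026 -1.    ] w 26.6 F 59 [-0.1 -0.2 -2.5] [-0.61  0.52  0.08  1.13  0.   -1.03]
 total [-152.   418.     3.4] 13 x [-11.7  32.2   0.3]
```

>>> arm_command:
  moves:
    - [-11.7, 32.2, 0, 0, 0, 0]
    - [-11.7, 32.2, 0, 0, 0, 0]
    - [-11.7, 32.2, 0, 0, 0, 0]
    - [-11.7, 32.2, 0, 0, 0, 0]
    - [-11.7, 32.2, 0, 0, 0, 0]
    - [-11.7, 32.2, 0, 0, 0, 0]
    - [-11.7, 32.2, 0, 0, 0, 0]
    - [-11.7, 32.2, 0, 0, 0, 0]
    - [-11.7, 32.2, 0, 0, 0, 0]
    - [-11.7, 32.2, 0, 0, 0, 0]
    - [-11.7, 32.2, 0, 0, 0, 0]
    - [-11.7, 32.2, 0, 0, 0, 0]
    - [-11.7, 32.2, 0, 0, 0, 0]
    - [0, 0, 0, 0, 0, 0]
    - [0, 0, 0, 0, 0, 0]
    - [0, 0, 0, 0, 0, 0]

```text
t: 16.03
position: [0.5492, 0.1358, 0.1261]
orientation: [-0.001, -0.206, 0.978, -0.0]
wrist_force: [-0.4, 0.0, -1.2]
grip_width: 0.0269
grasp_force: 59.7
```

Run:
```python
from h import *
plan((.5516,.1344,.032,None))
```

```text
t 16.0 pos [549.2 135.8 126.1] yaw 113.8 tilt [-2.3e-03 -7.0e-04 -1.0e+00] w 26.9 F 60 [-0.4  0.  -1.2] [ 0.1   0.36 -0.18  1.03 -0.   -0.31]
 total [-1.8 -2.2 94.1] 3 x [-0.6 -0.7 31.4]
```

>>> arm_command:
  moves:
    - [-1, -1, 30, 0, 0, 0]
    - [0, 0, 30, 0, 0, 0]
    - [0, 0, 22, 0, 0, 0]
    - [0, 0, 10, 0, 0, 0]
    - [0, 0, 3, 0, 0, 0]
    - [0, 0, 0, 0, 0, 0]
    - [0, 0, 0, 0, 0, 0]

```text
t: 16.62
position: [0.552, 0.1345, 0.0329]
orientation: [0.0, -0.205, 0.979, -0.0]
wrist_force: [0.8, 0.5, -2.4]
grip_width: 0.0263
grasp_force: 60.0
```

>>> arm_command:
  moves:
    - [0, 0, 1, 0, 0, 0]
    - [0, 0, 1, 0, 0, 0]
    - [0, 0, 0, 0, 0, 0]
    - [0, 0, 0, 0, 0, 0]

```text
t: 16.95
position: [0.5518, 0.1354, 0.0308]
orientation: [0.0, -0.206, 0.979, -0.0]
wrist_force: [0.6, -1.1, -1.5]
grip_width: 0.0268
grasp_force: 60.0
```

Near contact (about 1 mm or touching). I'll release and go for the small weight.

>>> arm_command:
  moves:
    - [0, 0, 0.5, 0, 0, 0]
    - [0, 0, 0, 0, 0, 0]
    - [0, 0, 0, 0, 0, 0]
    - [0, 0, 0, 0, 0, 0]
    - [0, 0, 0, 0, 0, 0]
    - [0, 0, 0, 0, 0, 0]
  gripper: 0.35

```text
t: 17.45
position: [0.5516, 0.1355, 0.0301]
orientation: [0.0, -0.206, 0.979, 0.0]
wrist_force: [-0.2, -0.1, 0.4]
grip_width: 0.0555
grasp_force: 0.0
```

>>> arm_command:
  moves:
    - [0, 0, -15, 0, 0, 0]
    - [0, 0, -30, 0, 0, 0]
    - [0, 0, -30, 0, 0, 0]
    - [0, 0, -25, 0, 0, 0]
    - [0, 0, 0, 0, 0, 0]
    - [0, 0, 0, 0, 0, 0]

```text
t: 17.95
position: [0.5529, 0.1356, 0.1319]
orientation: [0.002, -0.206, 0.979, -0.0]
wrist_force: [0.3, 0.0, 0.3]
grip_width: 0.0554
grasp_force: 0.0
```

Run:
```python
from h import *
plan((.4635,-.3365,.12,None))
```

```text
t 17.9 pos [552.9 135.6 131.9] yaw 113.8 tilt [ 4.2e-03  5.0e-04 -1.0e+00] w 55.4 F 0 [0.3 0.  0.3] [ 0.1   0.35 -0.17  1.04  0.   -0.32]
 total [ 272.3 -395.9   11.3] 14 x [ 19.4 -28.3   0.8]
```

>>> arm_command:
  moves:
    - [19.4, -28.3, 0, 0, 0, 0]
    - [19.4, -28.3, 0, 0, 0, 0]
    - [19.4, -28.3, 0, 0, 0, 0]
    - [19.4, -28.3, 0, 0, 0, 0]
    - [19.4, -28.3, 0, 0, 0, 0]
    - [19.4, -28.3, 0, 0, 0, 0]
    - [19.4, -28.3, 0, 0, 0, 0]
    - [19.4, -28.3, 0, 0, 0, 0]
    - [19.4, -28.3, 0, 0, 0, 0]
    - [19.4, -28.3, 0, 0, 0, 0]
    - [19.4, -28.3, 0, 0, 0, 0]
    - [19.4, -28.3, 0, 0, 0, 0]
    - [19.4, -28.3, 4, 0, 0, 0]
    - [19.4, -28.3, 8, 0, 0, 0]
    - [0, 0, 0, 0, 0, 0]
    - [0, 0, 0, 0, 0, 0]
    - [0, 0, 0, 0, 0, 0]

```text
t: 19.37
position: [0.4617, -0.3357, 0.1164]
orientation: [-0.001, -0.206, 0.979, 0.002]
wrist_force: [0.3, -0.3, 0.4]
grip_width: 0.0555
grasp_force: 0.0
```

Run:
```python
from h import *
s=read_state();im=get_image('wrist')[:,:,::-1].copy()
C=cam('wrist',s)
u=proj(C,(.4635,-.3365,.036));print(u.round(1))
g=cv2.inRange(cv2.cvtColor(im,6),150,255);n,l,st,ce=cv2.connectedComponentsWithStats(g)
for i in range(1,n):
    if st[i,4]>100 and abs(ce[i]-u).max()<80:print(st[i],ce[i].round(1))
cv2.imwrite('pics/w7.png',cv2.resize(im[130:290,150:360],None,fx=2.5,fy=2.5))
plan((.4635,-.3365,.021,None))
```

```text
[255.7 209. ]
[240 175  31  38 934] [255.2 193.7]
t 19.4 pos [ 462.2 -335.3  116.9] yaw 113.8 tilt [-0.0016  0.0021 -1.    ] w 55.6 F 0 [ 0.6  0.9 -0.6] [-0.77  0.37 -0.18  1.02  0.   -1.18]
 total [-0.8 -1.9 95.9] 3 x [-0.3 -0.6 32. ]
```

View pics/w7.png

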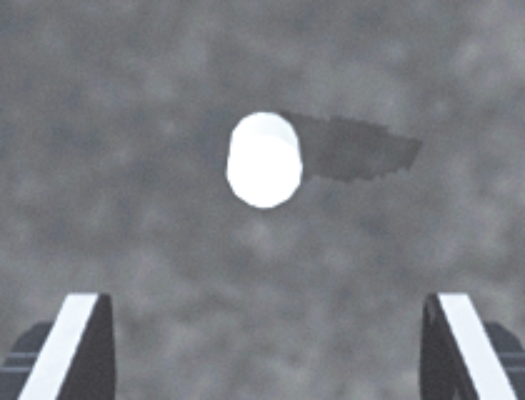

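The small weight fills the blob at cols 240–271, rows 175–213. Its base rim gives the centre.

Run:
```python
from h import *
s=read_state();C=cam('wrist',s);A=rot(s['orientation'])
a=ray(C,(255.3,175),0)-.010*A[:,0];b=ray(C,(255.3,213),.026)+.010*A[:,0];print(a,b)
plan((a[0],a[1],.021,None));plan((b[0],b[1],.021,None))
```

```text
[ 4.61154584e-01 -3.37643115e-01 -6.32375197e-06] [ 0.46118205 -0.33761921  0.02600632]
t 19.4 pos [ 462.2 -335.3  116.9] yaw 113.8 tilt [-0.0016  0.0021 -1.    ] w 55.6 F 0 [ 0.6  0.9 -0.6] [-0.77  0.37 -0.18  1.02  0.   -1.18]
 total [ 1.8 -2.  95.9] 3 x [ 0.6 -0.7 32. ]
t 19.4 pos [ 462.2 -335.3  116.9] yaw 113.8 tilt [-0.0016  0.0021 -1.    ] w 55.6 F 0 [ 0.6  0.9 -0.6] [-0.77  0.37 -0.18  1.02  0.   -1.18]
 total [ 1.8 -2.  95.9] 3 x [ 0.6 -0.7 32. ]
```

>>> arm_command:
  moves:
    - [1, -1, 30, 0, 0, 0]
    - [1, -1, 30, 0, 0, 0]
    - [0, 0, 22, 0, 0, 0]
    - [0, 0, 14.5, 0, 0, 0]
    - [0, 0, 0, 0, 0, 0]
    - [0, 0, 0, 0, 0, 0]

```text
t: 19.92
position: [0.4615, -0.3373, 0.021]
orientation: [-0.001, -0.207, 0.978, 0.001]
wrist_force: [0.9, -0.2, 0.4]
grip_width: 0.0553
grasp_force: 0.0
```

>>> arm_command:
  moves:
    - [0, 0, 0, 0, 0, 0]
    - [0, 0, 0, 0, 0, 0]
    - [0, 0, 0, 0, 0, 0]
    - [0, 0, 0, 0, 0, 0]
    - [0, 0, 0, 0, 0, 0]
    - [0, 0, 0, 0, 0, 0]
    - [0, 0, 0, 0, 0, 0]
    - [0, 0, 0, 0, 0, 0]
  gripper: 1

```text
t: 20.58
position: [0.4626, -0.3398, 0.0232]
orientation: [0.001, -0.206, 0.979, -0.001]
wrist_force: [-0.9, 1.3, 6.8]
grip_width: 0.0164
grasp_force: 58.5
```

>>> arm_command:
  moves:
    - [0, 0, -25, 0, 0, 0]
    - [0, 0, -26, 0, 0, 0]
    - [0, 0, -26, 0, 0, 0]
    - [0, 0, -26, 0, 0, 0]
    - [0, 0, 0, 0, 0, 0]
    - [0, 0, 0, 0, 0, 0]

```text
t: 21.08
position: [0.4629, -0.3405, 0.1269]
orientation: [0.001, -0.206, 0.979, -0.002]
wrist_force: [0.3, 0.8, -0.7]
grip_width: 0.0159
grasp_force: 58.6
```

Run:
```python
from h import *
plan((.4555,.092,.125,None))
```

```text
t 21.1 pos [ 462.9 -340.5  126.9] yaw 113.8 tilt [ 0.0037 -0.0035 -1.    ] w 15.9 F 59 [ 0.3  0.8 -0.7] [-0.77  0.37 -0.17  1.03  0.   -1.19]
 total [-167.6  398.8    0.4] 13 x [-12.9  30.7   0. ]
```

>>> arm_command:
  moves:
    - [-12.9, 30.7, 0, 0, 0, 0]
    - [-12.9, 30.7, 0, 0, 0, 0]
    - [-12.9, 30.7, 0, 0, 0, 0]
    - [-12.9, 30.7, 0, 0, 0, 0]
    - [-12.9, 30.7, 0, 0, 0, 0]
    - [-12.9, 30.7, 0, 0, 0, 0]
    - [-12.9, 30.7, 0, 0, 0, 0]
    - [-12.9, 30.7, 0, 0, 0, 0]
    - [-12.9, 30.7, 0, 0, 0, 0]
    - [-12.9, 30.7, 0, 0, 0, 0]
    - [-12.9, 30.7, 0, 0, 0, 0]
    - [-12.9, 30.7, 0, 0, 0, 0]
    - [-12.9, 30.7, 0, 0, 0, 0]
    - [0, 0, 0, 0, 0, 0]
    - [0, 0, 0, 0, 0, 0]
    - [0, 0, 0, 0, 0, 0]

```text
t: 22.42
position: [0.4535, 0.0934, 0.1237]
orientation: [-0.001, -0.206, 0.978, -0.0]
wrist_force: [0.5, 0.7, 0.1]
grip_width: 0.0161
grasp_force: 58.8
```

Run:
```python
from h import *
plan((.4555,.092,.028,None))
s=read_state();im=get_image('wrist')[:,:,::-1].copy()
C=cam('wrist',s)
for P in[(.4555,.092,.004)]:
    u=proj(C,P);print(u.round(1));cv2.drawMarker(im,tuple(int(a) for a in u.round()),(0,255,0),0,12)
cv2.imwrite('pics/w8.png',im)
```

```text
t 22.4 pos [453.5  93.4 123.7] yaw 113.8 tilt [-1.5e-03 -4.0e-04 -1.0e+00] w 16.1 F 59 [0.5 0.7 0.1] [ 0.03  0.17 -0.44  0.96 -0.   -0.39]
 total [-1.4 -2.1 95.7] 3 x [-0.5 -0.7 31.9]
[255.3 190.9]
```

View pics/w8.png

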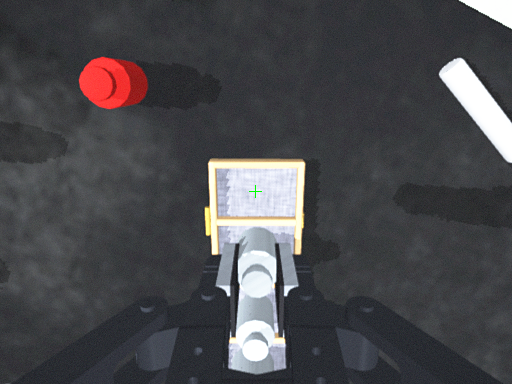

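The narrow compartment is centred on the mark at (255,191) and the small weight is held upright at (257,250). Lowering.

>>> arm_command:
  moves:
    - [-1, -1, 30, 0, 0, 0]
    - [0, 0, 30, 0, 0, 0]
    - [0, 0, 22, 0, 0, 0]
    - [0, 0, 10, 0, 0, 0]
    - [0, 0, 3, 0, 0, 0]
    - [0, 0, 1.5, 0, 0, 0]
    - [0, 0, 1, 0, 0, 0]
    - [0, 0, 0, 0, 0, 0]
    - [0, 0, 0, 0, 0, 0]

```text
t: 23.22
position: [0.4566, 0.0928, 0.0279]
orientation: [0.001, -0.206, 0.979, -0.0]
wrist_force: [0.3, -0.1, -0.8]
grip_width: 0.0161
grasp_force: 58.8
```

>>> arm_command:
  moves:
    - [0, 0, 0.5, 0, 0, 0]
    - [0, 0, 0, 0, 0, 0]
    - [0, 0, 0, 0, 0, 0]

```text
t: 23.47
position: [0.4564, 0.093, 0.0272]
orientation: [0.001, -0.206, 0.979, -0.0]
wrist_force: [0.3, -0.5, 3.3]
grip_width: 0.0157
grasp_force: 59.0
```

Contact. Release and retreat.

>>> arm_command:
  moves:
    - [0, 0, 0, 0, 0, 0]
    - [0, 0, 0, 0, 0, 0]
    - [0, 0, 0, 0, 0, 0]
    - [0, 0, 0, 0, 0, 0]
    - [0, 0, 0, 0, 0, 0]
    - [0, 0, 0, 0, 0, 0]
  gripper: 0.5

```text
t: 23.97
position: [0.4554, 0.0931, 0.0264]
orientation: [-0.0, -0.206, 0.979, 0.0]
wrist_force: [0.5, 0.7, 0.7]
grip_width: 0.0422
grasp_force: 0.0
```

>>> arm_command:
  moves:
    - [0, 0, -15, 0, 0, 0]
    - [0, 0, -30, 0, 0, 0]
    - [0, 0, -30, 0, 0, 0]
    - [0, 0, -35, 0, 0, 0]
    - [0, 0, -35, 0, 0, 0]
    - [0, 0, -35, 0, 0, 0]
    - [0, -35, 0, 0, 0, 0]
    - [0, -35, 0, 0, 0, 0]
    - [0, -35, 0, 0, 0, 0]
    - [0, -35, 0, 0, 0, 0]
    - [0, -35, 0, 0, 0, 0]
    - [0, 0, 0, 0, 0, 0]
    - [0, 0, 0, 0, 0, 0]

```text
t: 25.05
position: [0.5264, -0.0687, 0.2059]
orientation: [-0.0, -0.204, 0.979, 0.0]
wrist_force: [0.0, 0.5, 0.7]
grip_width: 0.0425
grasp_force: 0.0
```

Run:
```python
from h import *
s=read_state();print(s['t'],s['position'])
a=get_image('side')[:,:,::-1][140:310,170:400];b=get_image('top')[:,:,::-1][165:290,135:385]
cv2.imwrite('pics/fin.png',np.vstack([cv2.resize(a,(440,325)),cv2.resize(b,(440,220))]))
```

```text
25.05 [ 0.52643101 -0.06872468  0.2059379 ]
```

View pics/fin.png

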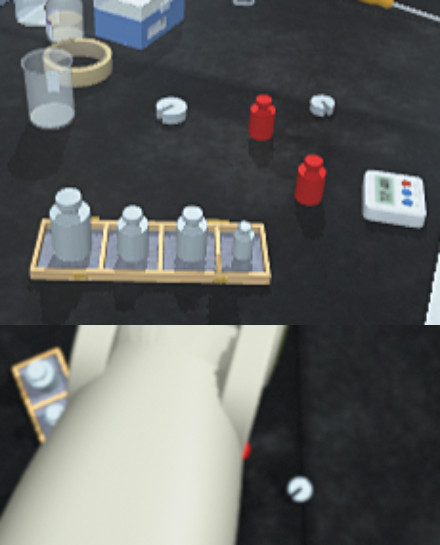

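The final picture shows the four weights upright, each in its own compartment: large at (70,225), mids at (132,235) and (192,235), small at (244,242). The discs, reds, beaker and tape haven't been disturbed.

```bash
python3 -c "
from cell import *
print(ticket.hand_in())"
```

```text
the job is handed in; nothing more can be done
None
```

The job is handed in at about 25 s: all four weights stand upright in their matching compartments, and the slotted weights, beaker and tape roll were left where they were.

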